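# Wedge the rocking stirrer steady

## Task

The hotplate stirrer rocks because its front right foot is too short: with the fingertips, push the orange wedge nose first along the worktop under that foot until the stirrer no longer dips when you press on that corner, and is still level. Do not pick anything up, do not shove the stirrer out of its place, and leave the other things alone. Finish holding a steady, moderate press of the fingers down on the stirrer's top at that corner, off the wedge, showing that it stays level.

Things in the scene. Friction and masses are not known exactly. Their poses are not given: they have to be found in the camera images.
- stirrer: White hotplate stirrer: flat box 130 (x) by 180 (y) mm, knob and display on its front (-x), 1.1 kg, slightly heavier at back left. Origin: on the worktop under its middle; z up. Case from 26 to 60 mm above the worktop; round white plate (radius 54 mm, at x 8, y 12 mm) up to 65 mm. Four black screw feet, diameter 14 mm, at (+-45, +-70) mm. On its three good feet it stands level.
- foot_spot (a point): Point at worktop height under the middle of the short (front right) foot, fixed in the stirrer's frame at (-45, -70, 0) mm. That foot is wound in too far: its flat end hangs 7 to 14 mm above this point, differently each time.
- corner (a point): Point on the flat top of the stirrer's case straight above the short foot, 20 mm in from both edges; (-45, -70, 60) mm in the stirrer's frame. Unsupported, a press of about 2 N here or more tips the stirrer by 0.1 to 0.2 rad until the short foot lands; it rocks back when released.
- wedge: Solid orange wedge, 120 (x) by 40 (y) mm, 0.1 kg. Height 3 mm at the nose (x = +60 mm), rising evenly to 24 mm at the upright tail (x = -60 mm). Origin: middle of its underside. Lies flat, nose 30 to 60 mm from foot_spot, up to 10 mm aside, 0.12 rad askew from the stirrer's +y. Slides under 1.5 N until it meets the foot, then resists; does not slip back out under load.
- sample_jar_1: Bystander: a clear sample jar with a black cap, 45 x 45 x 61 mm, loose, origin at the middle of its underside. Not part of the job.
- sample_jar_3: Bystander: a clear sample jar with a black cap, 45 x 45 x 61 mm, loose, origin at the middle of its underside. Not part of the job.
- sample_jar_4: Bystander: a clear sample jar with a black cap, 45 x 45 x 61 mm, loose, origin at the middle of its underside. Not part of the job.
- tray_bottle_1: Bystander: a brown bottle with a black cap, 32 x 32 x 77 mm, loose, origin at the middle of its underside. Not part of the job.
- timer: Bystander: a white digital timer lying face up, 58 x 62 x 20 mm, loose, origin at the middle of its underside. Not part of the job.
- tape_roll: Bystander: a roll of cream tape lying flat, 72 x 72 x 19 mm, loose, origin at the middle of its underside. Not part of the job.
There are look-alikes about, which are no part of the job. There is more than one size of the wedge; the job needs the larger.

How it is judged:
By the outcome, as a careful person would: the job done as asked, in the order asked, and still so for the second after the job is handed in, while the arm keeps its last pose, push and grip.
It also fails if it takes over 48 s, if anything falls off the work surface, if the arm or the gripper's body presses on something with over 40 N, if the wrist force passes 120 N, or if a joint passes its speed limit or range.

## Robot

A 6-joint arm with a two-finger parallel gripper is mounted at the origin on a cart in front of the work surface, level with it; the furniture and walls round the work are solid. World frame = base frame: x ahead of the robot, y to its left, z up, the work surface at z = 0. Lengths are in mm, angles in rad, forces in N, time in s.
With the tool pointing down it reaches from about 300 to 775 mm from the base axis. Payload 14.6 kg.
Tool frame: the origin (TCP) lies midway between the tips of the shut fingers; the grasp point (between the pads) lies 19 mm behind it; y points along the fingers, z is the direction in which the jaws open and shut, and the axes are right-handed (so a half turn about y gives the same grasp; the last joint's range is limited). The gripper opens to 94 mm and grips with 3 to 60 N. Pads are 16 mm wide; open, the fingers measure 119 mm over their backs; the gripper's body (75 mm by 177 mm) begins 78 mm behind the grasp point.
Start: joints at [-1.325, 0.3, 1.521, -0, 1.321, -0.067], TCP at [169.241, -523.304, 205.446] pointing down, gripper open.
Joint ranges: [-3.03, 3.03], [-0.79, 2.21], [0.23, 2.52], [-1.04, 4.18], [0, 3.07], [-2.55, 2.55]. Speed limits (rad/s): [2.22, 2.22, 2.57, 3.14, 3.14, 3.14].

## Interface

Orientations are given as [roll, pitch, yaw] about the fixed x, y, z axes, in that order (R = Rz(yaw) Ry(pitch) Rx(roll)).
In Python, from cell import manip gives the robot as it stands.
- The arm moves only by the tool play_rows, never from a script. Its argument "series" is a list of rows, each a list of 3 entries, a list of its own where there are three numbers: the shift along the tool's x, y, z in m, then the turn about the tool's y in rad, then the closure, from 0 (fully open) to 1 (shut). In form: [[[dx, dy, dz], twist, grip], ...]. A call has 1 to 20 rows; each row is the pose to reach, as a shift and turn from the pose measured when the call began, along the tool's axes at that moment; what a row does not reach only later rows make up. A row lasts 1/10 s, in which the tool goes at most 50 mm and 8.59 degrees, less where a joint would pass 70% of its speed; a pose out of reach is approached as far as the arm can. A call with a gripper value outside its range is refused whole. The fingers move at their own pace and stop on an object; "squeeze" is the grip in N (left out, the last holds). Time passes only in rows, so rows that repeat a pose let the fingers close. It gives the time, the measured TCP pose, the force and the opening at its end, in the units of the state.
- manip.read_state(): the state, without advancing time (a new reading comes with each control period).
- manip.camera(name): name is "scene" or "top" or "wrist"; returns the picture (384x512x3 uint8, red, green, blue); there is no depth.
- manip.camera_params(name): a dict with "K" (3x3 intrinsics, pixels), "dist_coeffs" ([k1, k2, p1, p2, k3] as OpenCV has them; the pictures are not rectified), "rvec" (rotation vector, rad) and "tvec" (3), from world to camera coordinates, as OpenCV has them. Camera axes: x right, y down, z forward; pixel columns grow to the right and rows downward; lengths in mm; the calibration is good to about 2 mm. A picture is of the moment at which its call begins: read the wrist's pose just before it. camera_params takes no time and is no camera call; for the wrist camera it gives the pose at the moment of the call.
- manip.sign_off(): hands the job in, once; it reports no verdict.
The state is a dict: "clock": time; "joints": joint angles; "qd": joint speeds; "effort": joint torques, N m; "eef_pos": TCP position; "eef_rot": TCP orientation; "wrist_force": force on the tool from outside, world axes, zero at the start; "moment": the same for the moment, N m; "finger_gap": finger opening in mm.
Only numpy, scipy, OpenCV 4.12 (cv2) and the standard library are available. Lean on these libraries where they do the work, as an engineer would, in place of code of your own. Each camera call takes 0.05 s, during which the arm holds its last target. There are 200 camera calls.

## Working session

There is one attempt and no reset: what is moved stays moved. The work goes in short steps, Python scripts to look and compute and a tool call to move; the robot and the scene stay as the last step left them, time stands still between calls to the robot, and variables do not carry over. Pictures are saved under pics/ and viewed, about 8 in all and at most 12, crops included, and the job is handed in when it is done.

Besides the shell and the picture viewer there is one more tool, called after "Request:" as name([rows], argument=value, ...), one row to a line, values as JSON. play_rows: Moves the arm, as the interface text tells. Its arguments: {"type":"object","properties":{"series":{"type":"array","items":{"type":"array"}},"squeeze":{"type":"number"}},"required":["series"]}

```bash
mkdir -p pics; ls; python3 - <<'E'
from cell import manip
import cv2
s=manip.read_state();print(s)
for n in("top","scene"):
    cv2.imwrite(f"pics/{n}0.png",manip.camera(n)[...,::-1]);p=manip.camera_params(n);print(n,p)
E
```

```text
pics
{'clock': 0.0, 'joints': array([-1.32457498e+00,  3.00447554e-01,  1.52153763e+00,  1.75754224e-05,
        1.32073261e+00, -6.66017774e-02]), 'qd': array([ 0.00066551, -0.00020179, -0.00028361,  0.0009558 , -0.00088628,
        0.00104968]), 'effort': array([ 7.69855487e-04, -5.31806982e+01, -3.52738130e+01,  7.08738528e-02,
        2.43731408e-02, -6.63913033e-05]), 'eef_pos': array([ 169.1991543 , -523.06156007,  204.91763745]), 'eef_rot': array([-1.57191784e+00,  9.18667771e-05, -2.82877394e+00]), 'wrist_force': array([-0.06921802,  0.31793678, -0.2760046 ]), 'moment': array([ 0.00784276, -0.01201676, -0.01989866]), 'finger_gap': 94.3244934897128}
top {'K': array([[355.99505092,   0.        , 259.2794236 ],
       [  0.        , 355.99505092, 192.14968767],
       [  0.        ,   0.        ,   1.        ]]), 'dist_coeffs': array([0.02351451, 0.        , 0.        , 0.        , 0.        ]), 'rvec': array([ 2.0847081 , -2.12174393,  0.22657385]), 'tvec': array([  60.9912871 ,  561.07496718, 1032.93073561])}
scene {'K': array([[409.83238506,   0.        , 255.05903145],
       [  0.        , 409.83238506, 186.70773464],
       [  0.        ,   0.        ,   1.        ]]), 'dist_coeffs': array([-0.10422568,  0.        ,  0.        ,  0.        ,  0.        ]), 'rvec': array([ 0.70867503, -2.41232078,  1.39118086]), 'tvec': array([ 482.35809892,  212.30360618, 1250.89172255])}
```

View pics/top0.png

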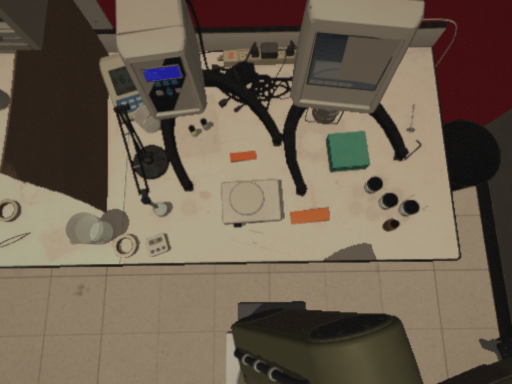

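View pics/scene0.png

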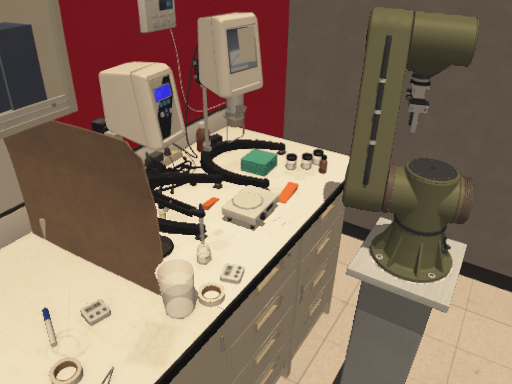

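Top view: the stirrer is at about (251,201), with its knob at the bottom (-x, towards the robot). The large wedge is at (310,215), right of the front right foot. The small look-alike is at (243,156) and the jars are at (375–410,185–225).

```bash
cat > h.py <<'E'
from cell import manip
import cv2,numpy as np
def ray(p,uv,z):
    K,d=np.array(p["K"]),np.array(p["dist_coeffs"])
    n=cv2.undistortPoints(np.array(uv,float).reshape(-1,1,2),K,d).reshape(-1,2)
    R=cv2.Rodrigues(np.array(p["rvec"]))[0];t=np.array(p["tvec"]).ravel()
    c=-R.T@t; D=np.c_[n,np.ones(len(n))]@R
    return c+D*((z-c[2])/D[:,2])[:,None]
def orange(im):
    h=cv2.cvtColor(im,cv2.COLOR_RGB2HSV)
    m=cv2.inRange(h,(3,150,90),(16,255,255))
    return sorted(cv2.findContours(m,0,1)[0],key=cv2.contourArea)[::-1]
E
python3 - <<'E'
from h import *
im=cv2.imread("pics/top0.png")[...,::-1].copy();p=manip.camera_params("top")
for c in orange(im)[:2]:
    b=cv2.boxPoints(cv2.minAreaRect(c));print(cv2.contourArea(c),b.round(1).tolist(),ray(p,b,10).round(0).tolist())
h=cv2.cvtColor(im,cv2.COLOR_RGB2HSV); print(h[185,240],h[172,240],h[201,251],h[220,230])
big=cv2.resize(im[160:250,200:345],None,fx=5,fy=5,interpolation=cv2.INTER_CUBIC);cv2.imwrite("pics/crop.png",big[...,::-1])
E
```

```text
402.0 [[289.70001220703125, 211.39999389648438], [327.6000061035156, 207.1999969482422], [328.8999938964844, 219.1999969482422], [291.0, 223.39999389648438]] [[509.0, -45.0, 10.0], [521.0, -166.0, 10.0], [482.0, -168.0, 10.0], [471.0, -47.0, 10.0]]
167.5 [[229.6999969482422, 153.10000610351562], [254.6999969482422, 150.60000610351562], [255.5, 158.8000030517578], [230.5, 161.1999969482422]] [[708.0, 147.0, 10.0], [715.0, 64.0, 10.0], [687.0, 62.0, 10.0], [680.0, 144.0, 10.0]]
[ 20  65 161] [ 20  60 174] [ 21  63 162] [ 18  59 172]
```

View pics/crop.png

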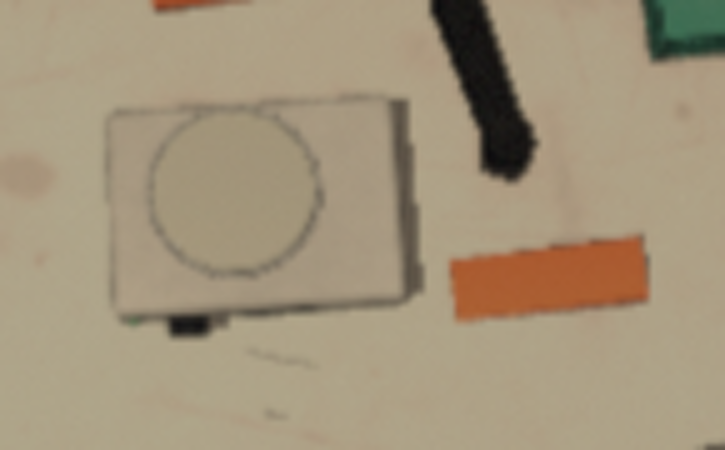

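The crop shows the case's top corners at about (108,113), (392,97), (407,298) and (117,316). The wedge's nose faces left, towards the stirrer.

```bash
python3 - <<'E'
from h import *
p=manip.camera_params("top")
c=np.array([(108,112),(392,97),(407,299),(116,317)],float)
uv=np.array([200,160])+(c+.5)/5-.5
P=ray(p,uv,60);print(P.round(1).tolist())
L=np.array([[65,90],[65,-90],[-65,-90],[-65,90]],float)
z=P[:,0]+1j*P[:,1];l=L[:,0]+1j*L[:,1]
zc=z.mean();th=np.angle(((z-zc)*l.conj()).sum());print("stirrer",zc,th)
f=lambda x,y:zc+(x+1j*y)*np.exp(1j*th)
print("foot",f(-45,-70), "resid",abs(f(L[:,0],L[:,1])-z))
b=np.array([[289.7,211.4],[327.6,207.2],[328.9,219.2],[291,223.4]])
n=ray(p,b[[0,3]],2).mean(0);t=ray(p,b[1:3],22).mean(0);print("nose",n,"tail",t,np.linalg.norm(n-t))
d=n-t;print("dir",np.arctan2(d[1],d[0]), "stirrer +y",th+np.pi/2)
s=manip.read_state()
from scipy.spatial.transform import Rotation as R
print(R.from_euler("xyz",s["eef_rot"]).as_matrix().round(3))
E
```

```text
[[596.9, 168.7, 60.0], [603.3, -7.7, 60.0], [476.8, -13.2, 60.0], [469.0, 163.0, 60.0]]
stirrer (536.4899602233212+77.68909496741136j) 0.041387185551391266
foot (494.4247709379505+5.887146175014834j) resid [1.78548353 2.61633229 2.27303918 2.22679275]
nose [491.05278574 -46.57466044   2.        ] tail [ 499.31851928 -164.31659631   22.        ] 119.71418384777238
dir 1.6408834602499918 stirrer +y 1.6121835123462878
[[-0.951 -0.     0.308]
 [-0.308  0.001 -0.951]
 [-0.    -1.    -0.001]]
```

Request:
play_rows([
  [[-0.05, 0.01, -0.025], -0.15, 0.79],
  [[-0.1, 0.02, -0.05], -0.3, 0.79],
  [[-0.14, 0.03, -0.07], -0.45, 0.79],
  [[-0.18, 0.04, -0.09], -0.6, 0.79],
  [[-0.22, 0.05, -0.11], -0.75, 0.79],
  [[-0.26, 0.06, -0.13], -0.9, 0.79],
  [[-0.3, 0.07, -0.15], -1.05, 0.79],
  [[-0.34, 0.08, -0.17], -1.15, 0.79],
  [[-0.38, 0.085, -0.19], -1.25, 0.79],
  [[-0.414, 0.085, -0.2036], -1.287, 0.79],
  [[-0.414, 0.085, -0.2036], -1.287, 0.79],
  [[-0.414, 0.085, -0.2036], -1.287, 0.79],
  [[-0.414, 0.085, -0.2036], -1.287, 0.79],
])

```text
clock: 1.4
eef_pos: [499.8, -202.5, 120.1]
eef_rot: [-1.571, 0.001, -1.543]
wrist_force: [-0.1, 0.1, -0.1]
finger_gap: 19.8
```

```bash
python3 - <<'E'
from h import *
print(manip.read_state())
p=manip.camera_params("wrist");im=manip.camera("wrist");cv2.imwrite("pics/w1.png",im[...,::-1])
c=orange(im)[0];b=cv2.boxPoints(cv2.minAreaRect(c));print(b,ray(p,b,0),ray(p,b,24))
E
```

```text
{'clock': 1.4, 'joints': array([-4.53129942e-01,  3.62749032e-01,  1.64675234e+00,  7.12991654e-04,
        1.13321394e+00, -4.81330823e-01]), 'qd': array([-0.01244904, -0.00582853,  0.00083274,  0.00148809, -0.00057855,
       -0.00085587]), 'effort': array([ 1.07850060e+00, -5.33340919e+01, -3.24190950e+01,  7.88121368e-02,
        4.86499525e-02,  3.79635472e-03]), 'eef_pos': array([ 499.77953299, -202.45063679,  120.05003288]), 'eef_rot': array([-1.57149268e+00,  1.09192290e-03, -1.54289832e+00]), 'wrist_force': array([-0.12705842,  0.11625039, -0.12356648]), 'moment': array([-0.05083691, -0.07576372, -0.01957579]), 'finger_gap': 19.77212462775716}
[[233.13469  18.69326]
 [276.5262   16.52369]
 [283.33917 152.78305]
 [239.94766 154.9526 ]] [[ 470.88158434  -44.92830588    0.        ]
 [ 510.29470719  -42.0677948     0.        ]
 [ 522.80877251 -165.48928319    0.        ]
 [ 478.30057999 -168.9744489     0.        ]] [[ 472.96173276  -51.3112757    24.        ]
 [ 509.22231438  -48.67956859   24.        ]
 [ 520.73541595 -162.22893056   24.        ]
 [ 479.7873045  -165.43532798   24.        ]]
```

View pics/w1.png

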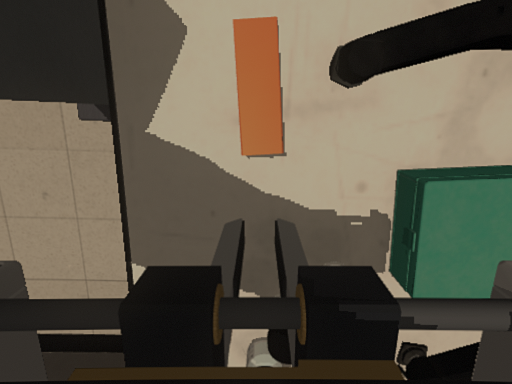

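The wrist view confirms the wedge: tail edge at (240–283,154), nose edge at (233–276,18). A black stand leg ends at (345,70), so I'll check its height before descending.

```bash
python3 - <<'E'
from h import *
pw=manip.camera_params("wrist");pt=manip.camera_params("top")
for z in (0,30,60,90,120): print(z,ray(pw,[(335,68),(500,20)],z).round(0).tolist(),ray(pt,[(301.5,195),(290,160)],z).round(0).tolist())
E
```

```text
0 [[568.0, -84.0, 0.0], [712.0, -41.0, 0.0]] [[564.0, -86.0, 0.0], [683.0, -52.0, 0.0]]
30 [[561.0, -88.0, 30.0], [690.0, -50.0, 30.0]] [[558.0, -82.0, 30.0], [674.0, -50.0, 30.0]]
60 [[554.0, -92.0, 60.0], [669.0, -58.0, 60.0]] [[551.0, -78.0, 60.0], [664.0, -47.0, 60.0]]
90 [[547.0, -96.0, 90.0], [647.0, -66.0, 90.0]] [[545.0, -75.0, 90.0], [655.0, -44.0, 90.0]]
120 [[539.0, -100.0, 120.0], [626.0, -75.0, 120.0]] [[538.0, -71.0, 120.0], [645.0, -42.0, 120.0]]
```

Request:
play_rows([
  [[0, 0.04, 0.001], 0, 0.79],
  [[0, 0.08, 0.001], 0, 0.79],
  [[0, 0.105, 0.001], 0, 0.79],
  [[0, 0.112, 0.001], 0, 0.79],
  [[0, 0.112, 0.001], 0, 0.79],
  [[-0.01, 0.112, 0.001], 0, 0.79],
  [[-0.02, 0.112, 0.001], 0, 0.79],
  [[-0.025, 0.112, 0.001], 0, 0.79],
  [[-0.03, 0.112, 0.001], 0, 0.79],
  [[-0.035, 0.112, 0.001], 0, 0.79],
  [[-0.04, 0.112, 0.001], 0, 0.79],
  [[-0.045, 0.112, 0.001], 0, 0.79],
  [[-0.05, 0.112, 0.001], 0, 0.79],
  [[-0.055, 0.112, 0.001], 0, 0.79],
  [[-0.06, 0.112, 0.001], 0, 0.79],
  [[-0.065, 0.112, 0.001], 0, 0.79],
  [[-0.07, 0.112, 0.001], 0, 0.79],
  [[-0.07, 0.112, 0.001], 0, 0.79],
])

```text
clock: 3.25
eef_pos: [498.6, -131.8, 8.2]
eef_rot: [-1.572, 0.001, -1.543]
wrist_force: [0.2, -0.1, 0.2]
finger_gap: 19.9
```

```bash
python3 - <<'E'
from h import *
p=manip.camera_params("top");im=manip.camera("top");cv2.imwrite("pics/t2.png",im[...,::-1])
p2=manip.camera_params("wrist");im2=manip.camera("wrist")
for c,q in((orange(im)[0],p),(orange(im2)[0],p2)):
    b=cv2.boxPoints(cv2.minAreaRect(c));print(b.round(1).tolist(),ray(q,b,3).round(0).tolist(),ray(q,b,24).round(0).tolist())
v=np.hstack([im[150:260,200:345].repeat(3,0).repeat(3,1),cv2.resize(im2,(440,330))]);cv2.imwrite("pics/v2.png",v[:,:800,::-1])
E
```

```text
[[278.0, 209.0], [307.0, 209.0], [307.0, 221.0], [278.0, 221.0]] [[519.0, -8.0, 3.0], [517.0, -101.0, 3.0], [478.0, -99.0, 3.0], [480.0, -7.0, 3.0]] [[515.0, -7.0, 24.0], [513.0, -98.0, 24.0], [475.0, -96.0, 24.0], [477.0, -6.0, 24.0]]
[[227.0, 15.0], [296.0, 15.0], [296.0, 226.0], [227.0, 226.0]] [[476.0, -3.0, 3.0], [515.0, -2.0, 3.0], [523.0, -129.0, 3.0], [476.0, -130.0, 3.0]] [[478.0, -9.0, 24.0], [513.0, -8.0, 24.0], [520.0, -120.0, 24.0], [478.0, -122.0, 24.0]]
```

View pics/v2.png

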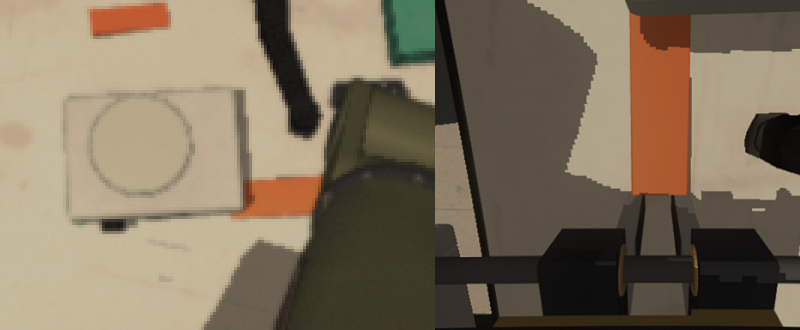

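The wedge is aligned, with its nose at the case's right edge and centred on the foot line. I'll advance in steps and watch the force.

Request:
play_rows([
  [[-0.005, 0, 0], 0, 0.79],
  [[-0.01, 0, 0], 0, 0.79],
  [[-0.014, 0, 0], 0, 0.79],
  [[-0.018, 0, 0], 0, 0.79],
  [[-0.021, 0, 0], 0, 0.79],
  [[-0.024, 0, 0], 0, 0.79],
  [[-0.026, 0, 0], 0, 0.79],
])

```text
clock: 4.05
eef_pos: [497.8, -106.0, 8.1]
eef_rot: [-1.572, 0.001, -1.543]
wrist_force: [0.6, -0.2, -1.3]
finger_gap: 20.0
```

Request:
play_rows([
  [[-0.002, 0, 0], 0, 0.79],
  [[-0.004, 0, 0], 0, 0.79],
  [[-0.006, 0, 0], 0, 0.79],
])

```text
clock: 4.35
eef_pos: [497.7, -99.9, 8.1]
eef_rot: [-1.572, 0.001, -1.543]
wrist_force: [0.0, -1.4, 0.5]
finger_gap: 19.5
```

Request:
play_rows([
  [[-0.002, 0, 0], 0, 0.79],
  [[-0.004, 0, 0], 0, 0.79],
])

```text
clock: 4.55
eef_pos: [497.5, -95.7, 8.1]
eef_rot: [-1.572, 0.001, -1.543]
wrist_force: [0.3, -0.2, -0.4]
finger_gap: 19.9
```

Request:
play_rows([
  [[-0.002, 0, 0], 0, 0.79],
  [[-0.004, 0, 0], 0, 0.79],
])

```text
clock: 4.75
eef_pos: [497.4, -91.5, 8.1]
eef_rot: [-1.572, 0.002, -1.543]
wrist_force: [0.5, -1.3, -0.4]
finger_gap: 19.9
```

Request:
play_rows([
  [[-0.002, 0, 0], 0, 0.79],
  [[-0.004, 0, 0], 0, 0.79],
])

```text
clock: 4.95
eef_pos: [497.3, -87.7, 8.1]
eef_rot: [-1.572, 0.001, -1.543]
wrist_force: [-1.2, -7.5, -0.4]
finger_gap: 19.6
```

Request:
play_rows([
  [[-0.002, 0, 0], 0, 0.79],
  [[-0.003, 0, 0], 0, 0.79],
])

```text
clock: 5.15
eef_pos: [497.2, -85.1, 8.1]
eef_rot: [-1.572, -0.0, -1.543]
wrist_force: [-0.9, -7.1, -0.7]
finger_gap: 18.9
```

Contact: the force rose to about 7 N. I'll stop here and check that the stirrer hasn't moved.

```bash
python3 - <<'E'
from h import *
a=cv2.imread("pics/top0.png")[...,::-1].copy();t=manip.camera("top");print(manip.read_state()["wrist_force"])
cv2.imwrite("pics/t3.png",t[...,::-1])
# image shift of stirrer (left part) by phase correlation
f=lambda im:cv2.resize(cv2.cvtColor(im[170:235,212:282].copy(),cv2.COLOR_RGB2GRAY).astype(np.float32),None,fx=4,fy=4)
print(cv2.phaseCorrelate(f(a),f(t)))
for im in(a,t):
    g=f(im)[:,:,];
w=manip.camera("wrist")
v=np.hstack([np.vstack([x[160:240,205:325].repeat(3,0).repeat(3,1) for x in(a,t)]),cv2.resize(w,(440,480))]);cv2.imwrite("pics/v3.png",v[...,::-1])
E
```

```text
[-1.13428454 -5.1866172  -0.91353552]
((-0.038466847720826536, 0.0015927811605536135), 0.7544153776679019)
```

View pics/v3.png

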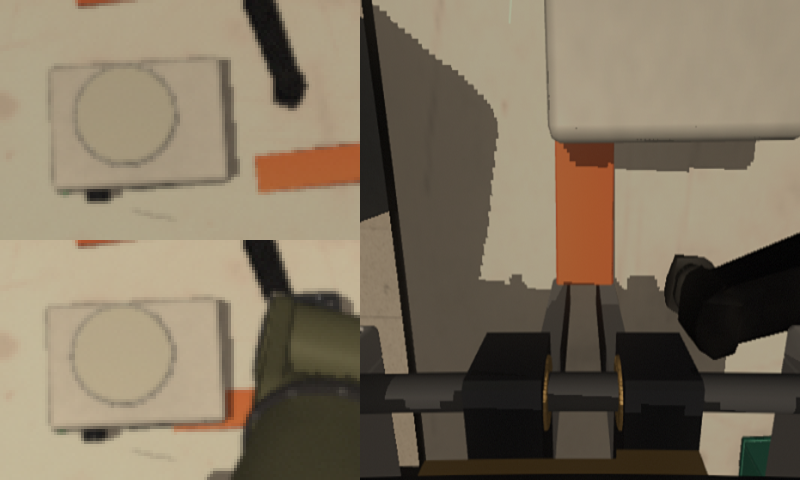

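```bash
python3 - <<'E'
from h import *
g=[cv2.cvtColor(cv2.imread(f"pics/{n}.png"),cv2.COLOR_BGR2GRAY).astype(np.float32) for n in("top0","t2","t3")]
for (x0,x1,y0,y1) in((226,270,182,218),(216,228,178,225),(222,268,175,230)):
    T=g[0][y0:y1,x0:x1]
    for k in(1,2):
        w=np.eye(2,3,dtype=np.float32)
        cc,w=cv2.findTransformECC(T,g[k][y0-6:y1+6,x0-6:x1+6],np.float32([[1,0,6],[0,1,6]]),cv2.MOTION_TRANSLATION)
        print(x0,k,cc,w[:,2]-6)
E
```

```text
226 1 0.9965449055274358 [-0.00253391  0.02203178]
226 2 0.9759403344826185 [-0.91677094 -0.10799742]
216 1 0.9913161867379022 [ 0.09197187 -0.19731665]
216 2 0.9768511670097092 [-0.9511647  -0.51657057]
222 1 0.9992893859701685 [ 0.00619411 -0.01296949]
222 2 0.9871711534097987 [-1.0305896  -0.13777637]
```

The stirrer slid about 2.7 mm in +y before I stopped, so the wedge is snug. I won't push any further. Next I back off, rise, and go over the corner with the fingers shut.

Request:
play_rows([
  [[0.01, 0, 0], 0, 0.79],
  [[0.03, 0, 0], 0, 0.79],
  [[0.03, -0.045, 0], 0, 0.79],
  [[0.03, -0.09, 0], 0, 1],
  [[-0.015, -0.09, 0], 0, 1],
  [[-0.055, -0.09, 0], 0, 1],
  [[-0.0937, -0.085, 0], 0, 1],
  [[-0.0937, -0.075, 0], 0, 1],
  [[-0.0937, -0.065, 0], 0, 1],
  [[-0.0937, -0.06, 0], 0, 1],
  [[-0.0937, -0.06, 0], 0, 1],
])

```text
clock: 6.35
eef_pos: [494.2, 7.6, 67.2]
eef_rot: [-1.574, 0.0, -1.544]
wrist_force: [0.5, -0.1, -0.3]
finger_gap: 0.9
```

```bash
python3 - <<'E'
from h import *
s=manip.read_state();print(s["eef_pos"],s["wrist_force"],s["finger_gap"])
t=manip.camera("top");cv2.imwrite("pics/t4.png",t[...,::-1])
w=manip.camera("wrist");cv2.imwrite("pics/w4.png",w[...,::-1])
sc=manip.camera("scene");cv2.imwrite("pics/s4.png",sc[...,::-1])
v=np.hstack([cv2.resize(w,(400,300)),cv2.resize(sc[150:240,190:310],(400,300))]);cv2.imwrite("pics/v4.png",v[...,::-1])
E
```

```text
[494.24163246   7.60639084  67.21401944] [ 0.51607851 -0.13838185 -0.34671483] 0.8743173466558171
```

View pics/v4.png

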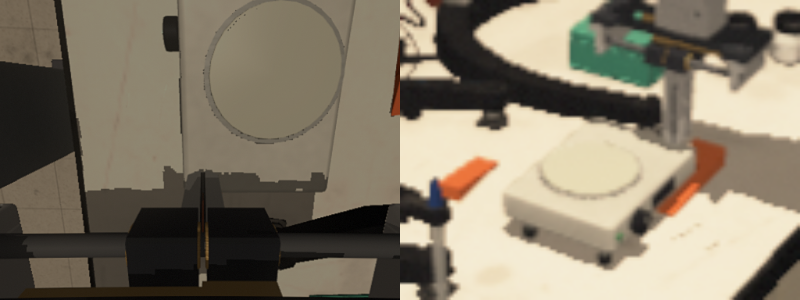

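The fingers are over the front right corner and the wedge is under the foot. Now a gentle press.

Request:
play_rows([
  [[0, 0.003, 0], 0, 1],
  [[0, 0.005, 0], 0, 1],
  [[0, 0.0065, 0], 0, 1],
])

```text
clock: 6.8
eef_pos: [494.8, 7.9, 61.7]
eef_rot: [-1.572, 0.0, -1.544]
wrist_force: [-0.5, 0.3, 0.1]
finger_gap: 0.7
```

Request:
play_rows([
  [[0, 0.0005, 0], 0, 1],
  [[0, 0.001, 0], 0, 1],
])

```text
clock: 7.0
eef_pos: [494.8, 7.9, 60.6]
eef_rot: [-1.572, 0.0, -1.544]
wrist_force: [0.6, 0.4, 0.1]
finger_gap: 0.6
```

Request:
play_rows([
  [[0, 0.0005, 0], 0, 1],
  [[0, 0.001, 0], 0, 1],
])

```text
clock: 7.2
eef_pos: [494.8, 7.9, 60.1]
eef_rot: [-1.572, -0.0, -1.544]
wrist_force: [-6.3, -0.2, 13.4]
finger_gap: 0.5
```

Request:
play_rows([
  [[0, 0, 0], 0, 1],
  [[0, 0, 0], 0, 1],
  [[0, 0, 0], 0, 1],
  [[0, 0, 0], 0, 1],
])

```text
clock: 7.6
eef_pos: [495.0, 7.9, 60.3]
eef_rot: [-1.571, -0.0, -1.544]
wrist_force: [-1.1, 0.7, 3.4]
finger_gap: 0.5
```

```bash
python3 - <<'E'
from h import *
s=manip.read_state();print(s["clock"],s["eef_pos"],s["wrist_force"])
t=manip.camera("scene");cv2.imwrite("pics/s5.png",t[...,::-1]);w=manip.camera("wrist");cv2.imwrite("pics/w5.png",w[...,::-1])
G=lambda n:cv2.cvtColor(cv2.imread(f"pics/{n}.png"),cv2.COLOR_BGR2GRAY).astype(np.float32)
def sh(A,B,x0,x1,y0,y1):
    w=np.float32([[1,0,6],[0,1,6]])
    cc,w=cv2.findTransformECC(A[y0:y1,x0:x1].copy(),B[y0-6:y1+6,x0-6:x1+6].copy(),w,cv2.MOTION_TRANSLATION);return cc,w[:,2]-6
a,b,c=G("scene0"),G("s4"),G("s5")
for r in((222,240,196,222),(238,264,186,222)):
    print(r,"0->4",sh(a,b,*r),"4->5",sh(b,c,*r))
E
```

```text
7.6 [494.95224508   7.87681101  60.27018045] [-1.10679579  0.66556709  3.41434379]
(222, 240, 196, 222) 0->4 (0.9920340135811363, array([-0.61386156,  0.01557875], dtype=float32)) 4->5 (0.994874322642394, array([ 0.20257616, -0.27596092], dtype=float32))
(238, 264, 186, 222) 0->4 (0.9738438472272261, array([-1.3878961 ,  0.91932917], dtype=float32)) 4->5 (0.9864551459088039, array([-0.37954283,  0.30944824], dtype=float32))
```

Request:
play_rows([
  [[0, 0.0005, 0], 0, 1],
  [[0, 0.0007, 0], 0, 1],
  [[0, 0.0007, 0], 0, 1],
  [[0, 0.0007, 0], 0, 1],
  [[0, 0.0007, 0], 0, 1],
  [[0, 0.0007, 0], 0, 1],
  [[0, 0.0007, 0], 0, 1],
  [[0, 0.0007, 0], 0, 1],
  [[0, 0.0007, 0], 0, 1],
  [[0, 0.0007, 0], 0, 1],
])

```text
clock: 8.7
eef_pos: [495.0, 7.9, 60.1]
eef_rot: [-1.571, -0.0, -1.544]
wrist_force: [-4.0, 0.5, 11.6]
finger_gap: 0.3
```

```bash
python3 - <<'E'
from h import *
s=manip.read_state();print(s["clock"],s["eef_pos"],s["wrist_force"])
w=manip.camera("wrist");sc=manip.camera("scene");t=manip.camera("top")
s=manip.read_state();print(s["clock"],s["eef_pos"],s["wrist_force"])
v=np.hstack([cv2.resize(t[130:260,100:430],(400,300)),cv2.resize(sc[150:240,190:310],(400,300))]);cv2.imwrite("pics/v6.png",v[...,::-1])
E
```

```text
8.7 [494.97478424   7.85746634  60.11241374] [-3.98576781  0.49187581 11.55137387]
8.85 [494.95611742   7.87212649  60.11008101] [-4.66020817 -0.47237598 11.8281749 ]
```

View pics/v6.png

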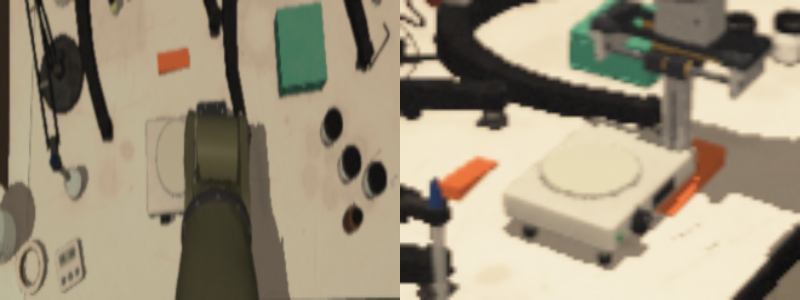

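The last picture shows the stirrer level with the fingers on its corner. The wedge is under the foot and the other things are where they were. The press is steady at about 11.7 N with no dip, so I'm handing in.

```bash
python3 -c "
from cell import manip
print(manip.sign_off());s=manip.read_state();print(s['eef_pos'],s['wrist_force'])"
```

```text
the job is handed in; nothing more can be done
None
the job is handed in; nothing more can be done
```

I pushed the larger orange wedge nose first under the stirrer's front right foot with the fingertips, and stopped when the push force rose to about 7 N. I then backed off, shut the fingers and pressed down on that corner. I handed the job in at about 8.9 s with the press still on.

**Last checks:**
- **Press:** it held steady at about 11.7 N down, with 4–5 N sideways along x.
- **No dip, and level:** the fingertips met the top between 60.6 and 60.1 mm and stayed at 60.1 mm under load. The case top should be at 60 mm, so it neither dipped nor was noticeably raised. The last picture also shows it level.
- **Bystanders:** by eye, the jars, bottle, timer, tape and small look-alike wedge are where they were.

**What did not go cleanly:**
- **Stirrer moved slightly:** the final push slid it about 2.7 mm in +y before I stopped.
- **Image check disagreed:** comparing scene images before and during the press gave small shifts of up to 0.4 pixel that did not agree with each other. I relied on the height and force readings instead.

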